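# Find and open the empty well of the brick chest

## Task

Three of the four covers on the brick chest lie on bricks and are solid; the fourth is over the empty well. Press the far, ribbed end of the covers with a fingertip until you find the one that rocks, then push that cover up from the near side until it stands upright and leave it standing open, with the other covers shut. Do not lift, carry or push about anything else on the chest or the bench.

Things in the scene. Friction and masses are not known exactly. Their poses are not given: they have to be found in the camera images.
- chest: low wooden chest 158 x 430 x 75 mm (x, y, z), fixed to the bench; origin at the centre of its underside, +x away from the robot, +y to the left. Four identical grey metal covers in a row along y, two on each side of a fixed wooden deck 76 mm wide, lie flush with its rims. Each pivots like a see-saw over its own well, 122 mm (x) long and 69 mm deep; three wells hold a brick, one (it varies) is empty
- axle_a (a point): point at rim height (75 mm) on the middle of the axle (a raised line along y) of the leftmost (+y) cover; fixed to the chest, axes as the chest's. Every cover is 114 x 74 x 6 mm: its far part reaches 48 mm beyond the axle, its near part 66 mm towards the robot. Three ribs 26 to 40 mm beyond the axle mark where to press
- cover_a (a joint): tilt in rad of the leftmost (+y) cover: 0 flush (starts within 0.02), positive with its far part down and near part up, 1.57 upright, stops at -0.12 and 1.70; over a brick it stays within about 0.07. Its axle rubs, so it stays where it is left
- axle_b (a point): point at rim height (75 mm) on the middle of the axle (a raised line along y) of the second cover from the left, just left of the fixed middle deck; fixed to the chest, axes as the chest's. Pressed at the ribs, a cover over a brick gives 1 to 2 mm and is then solid; the loose one swings away under 2 to 3 N
- cover_b (a joint): tilt in rad of the second cover from the left, just left of the fixed middle deck: 0 flush (starts within 0.02), positive with its far part down and near part up, 1.57 upright, stops at -0.12 and 1.70; over a brick it stays within about 0.07. Its axle rubs, so it stays where it is left
- axle_c (a point): point at rim height (75 mm) on the middle of the axle (a raised line along y) of the third cover from the left, just right of the fixed middle deck; fixed to the chest, axes as the chest's. A finger pressing at the ribs can follow the loose cover down into the well (its far wall stands 52 mm beyond the axle)
- cover_c (a joint): tilt in rad of the third cover from the left, just right of the fixed middle deck: 0 flush (starts within 0.02), positive with its far part down and near part up, 1.57 upright, stops at -0.12 and 1.70; over a brick it stays within about 0.07. Its axle rubs, so it stays where it is left
- axle_d (a point): point at rim height (75 mm) on the middle of the axle (a raised line along y) of the rightmost (-y) cover; fixed to the chest, axes as the chest's. To raise the loose cover once its near part is up, push from the near side under its edge, up and away along the edge's arc (66 mm about the axle); a level push jams while it is tilted less than about 0.9
- cover_d (a joint): tilt in rad of the rightmost (-y) cover: 0 flush (starts within 0.02), positive with its far part down and near part up, 1.57 upright, stops at -0.12 and 1.70; over a brick it stays within about 0.07. Its axle rubs, so it stays where it is left
- weight: brass knob weight, 30 mm wide, 36 mm tall, standing on the near half of the chest's middle deck; to be left alone; origin at the centre of its underside
- crucible: small white crucible, 36 mm wide, 26 mm tall, standing on the far half of the chest's middle deck; to be left alone; origin at the centre of its underside
- brick: spare brick 100 x 60 x 61 mm on the bench to the right of the chest; to be left alone; origin at the centre of its underside
- beaker: glass beaker, 68 mm wide, 90 mm tall, on the bench to the left of the chest; to be left alone; origin at the centre of its underside
- dish: white bowl, 90 mm wide, 35 mm tall, on the bench behind the chest, to the left; to be left alone; origin at the centre of its underside
- tripod: steel tripod, about 110 mm across its feet, 103 mm tall, on the bench behind the chest, to the right; origin between its feet; to be left alone
- brush: bench brush 170 mm long lying on the bench in front of the chest; to be left alone

How it is judged (in metres and radians):
On the way:
1. the cover over the empty well has been rocked by pressing it (value of joint any of cover_a, cover_b, cover_c, cover_d above 0.2 rad), for 0.1 s.
At the end, for the whole second after the job is handed in: one cover stands open at more than 1.3 rad (about 75 degrees) and is at rest, the other three are within 0.1 rad of flush, and every bystander is within 30 mm of where it began (value of joint any of cover_a, cover_b, cover_c, cover_d above 1.3 rad and (value of joint cover_a above 1.3 rad or value of joint cover_a between -0.1 and 0.1 rad) and velocity of joint cover_a between -0.1 and 0.1 rad/s and (value of joint cover_b above 1.3 rad or value of joint cover_b between -0.1 and 0.1 rad) and velocity of joint cover_b between -0.1 and 0.1 rad/s and (value of joint cover_c above 1.3 rad or value of joint cover_c between -0.1 and 0.1 rad) and velocity of joint cover_c between -0.1 and 0.1 rad/s and (value of joint cover_d above 1.3 rad or value of joint cover_d between -0.1 and 0.1 rad) and velocity of joint cover_d between -0.1 and 0.1 rad/s and distance of each of weight, crucible, brick, beaker, dish, tripod, brush from where it was at the start of the episode below 0.03 m); the robot touches nothing.
It fails at once if a bystander is lifted, carried or pushed more than 30 mm from where it began (distance of any of weight, crucible, brick, beaker, dish, tripod, brush from where it was at the start of the episode above 0.03 m).
It fails at once if the weight, the crucible or the beaker is tipped over (angle between any of weight, crucible, beaker's own z axis and vertical above 0.6 rad).
It also fails if it takes over 50 s, if anything falls off the work surface, if the arm or the gripper's body presses on something with over 40 N, if the wrist force passes 120 N, or if a joint passes its speed limit or range.

## Robot

A 6-joint arm with a two-finger parallel gripper is mounted at the origin on the work surface. World frame = base frame: x ahead of the robot, y to its left, z up, the work surface at z = 0. Lengths are in mm, angles in rad, forces in N, time in s.
With the tool pointing down it reaches from about 350 to 975 mm from the base axis. Payload 7.1 kg.
Tool frame: the origin (TCP) lies on the front face of the gripper's body, between the roots of the fingers; the fingertips stand 80 mm ahead of it and the grasp point (between the pads) lies 61 mm ahead of it (env.tips_ahead is the distance from the TCP to the fingertips, in mm); z points along the fingers, y is the line along which they close (so a half turn about z gives the same grasp; the last joint's range is limited). The gripper opens to 88 mm and grips with 3 to 60 N. Pads are 20 mm wide; open, the fingers measure 115 mm over their backs; the gripper's body (75 mm by 178 mm) begins 61 mm behind the grasp point.
Start: joints at [-1.135, 0.423, 1.63, -0, 1.089, -0.019], TCP at [274.566, -561.444, 302.675] pointing down, gripper open.
Joint ranges: [-3, 3], [-0.9, 2.11], [0.09, 2.58], [-1.31, 4.45], [0.11, 2.69], [-2.54, 2.54]. Speed limits (rad/s): [2.39, 2.39, 3.01, 3.14, 3.14, 3.14].

## Interface

Orientations are given as a unit quaternion [x, y, z, w].
In Python, from station import env, set_gripper, viewer, workorder gives the robot as it stands. Calls block until the motion is done:
- env.reach(position, orientation): joint-space move of the TCP to a pose.
- env.move_l(position, rot=None, rate=150, f_stop=None): straight line of the TCP; rot=None keeps the orientation; rate is the mean speed in mm/s. With f_stop (N) it stops when the force on the tool has changed by that much, and returns True; else False.
- env.move_joints(angles): joint-space move.
- set_gripper(opening): finger opening in mm; the grip force is fixed at half the most; returns when the fingers have stopped.
- env.hold(seconds).
- env.ik(position, orientation): joint angles nearest the present ones, or None.
- env.read_state(): the state.
- viewer.camera(name): name is "scene" or "top"; returns the picture (420x560x3 uint8, blue, green, red); there is no depth.
- viewer.camera_params(name): a dict with "fx", "fy", "cx", "cy" (pixels), "dist" ([k1, k2, p1, p2, k3] as OpenCV has them; the pictures are not rectified), "pose" (4x4, takes a point from camera to world coordinates). Camera axes: x right, y up, looking along -z (the intrinsics and any distortion apply to the point x, -y, -z); pixel columns grow to the right and rows downward; lengths in mm; the calibration is good to about 2 mm. A picture is of the moment at which its call begins. camera_params takes no time and is no camera call.
A pose or a line that the arm cannot do raises env.IKError and nothing moves.
- workorder.sign_off(): hands the job in; it is judged then, once.
The state is a dict: "time_s": time; "qpos": joint angles; "dq": joint speeds; "tau": joint torques, N m; "tool_pos": TCP position; "orientation": TCP orientation; "force": force on the tool from outside, world axes, zero at the start; "wrist_torque": the same for the moment, N m; "width": finger opening in mm; "grip_force": force on a finger pad.
Only numpy, scipy, OpenCV 4.12 (cv2) and the standard library are available. Lean on these libraries where they do the work, as an engineer would, in place of code of your own. Each camera call takes 0.05 s, during which the arm holds its last target. There are 200 camera calls.

## Working session

There is one attempt and no reset: what is moved stays moved. The work goes in short steps, each a Python script; the robot and the scene stay as the last script left them, time stands still between calls to the robot, and variables do not carry over. Pictures are saved under pics/ and viewed, at most 10 in all, crops included, and the job is handed in when it is done.

```bash
mkdir -p pics; ls
python3 - <<'E'
from station import env, viewer
import cv2, numpy as np
for n in("scene","top"):
    cv2.imwrite(f"pics/{n}0.png",viewer.camera(n))
    p=viewer.camera_params(n);print(n,{k:np.round(v,4).tolist() for k,v in p.items()})
print(env.read_state())
E
```

```text
pics
scene {'fx': 508.0849, 'fy': 508.0849, 'cx': 276.8697, 'cy': 202.8142, 'dist': [-0.077, 0.0, 0.0, 0.0, 0.0], 'pose': [[0.824, -0.3784, 0.4218, 1044.7092], [0.5662, 0.5191, -0.6403, -674.2325], [0.0233, 0.7664, 0.6419, 749.8014], [0.0, 0.0, 0.0, 1.0]]}
top {'fx': 455.285, 'fy': 455.285, 'cx': 274.363, 'cy': 201.6311, 'dist': [0.0208, 0.0, 0.0, 0.0, 0.0], 'pose': [[0.0238, 0.9834, -0.18, 431.189], [-0.9996, 0.0257, 0.0085, 18.3259], [0.013, 0.1797, 0.9836, 1108.8731], [0.0, 0.0, 0.0, 1.0]]}
{'time_s': 0.1, 'qpos': array([-1.13500057e+00,  4.23783554e-01,  1.63058455e+00, -4.55846172e-06,
        1.08857834e+00, -1.90194477e-02]), 'dq': array([ 0.00042116, -0.00047478, -0.00211152,  0.00180538,  0.00255154,
        0.00037944]), 'tau': array([ 8.59044558e-04, -5.45609236e+01, -2.74324751e+01,  6.45785057e-02,
        1.87531777e-02, -3.75283514e-05]), 'tool_pos': array([ 274.41288373, -561.11760396,  301.9788061 ]), 'orientation': array([ 9.74253669e-01,  2.25453610e-01, -1.42012583e-04, -6.61830561e-04]), 'force': array([-0.55514088, -1.09320861, -0.08399766]), 'wrist_torque': array([ 0.00327967,  0.02466865, -0.04392959]), 'grip_force': 0.0, 'width': 87.8179765350544}
```

View pics/top0.png

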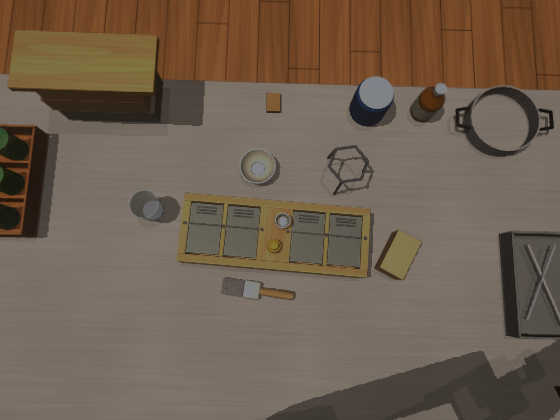

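View pics/scene0.png

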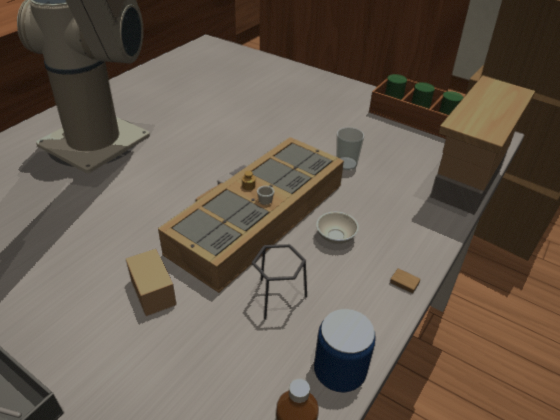

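The top view shows the chest spanning pixels (180–370, 195–275), with cover ribs at rows 210–222. The weight is at (274,246) and the crucible at (283,221). Next I'll measure the covers precisely.

```bash
cat > h.py <<'E'
import cv2, numpy as np
from station import env, viewer, set_gripper
def ray(n,uv):
    p=viewer.camera_params(n);K=np.array([[p['fx'],0,p['cx']],[0,p['fy'],p['cy']],[0,0,1]])
    u=cv2.undistortPoints(np.array(uv,float).reshape(-1,1,2),K,np.array(p['dist']))[:,0]
    T=np.array(p['pose']);return T[:3,3],np.c_[u[:,0],-u[:,1],-np.ones(len(u))]@T[:3,:3].T
def cast(n,uv,z):
    o,d=ray(n,uv);return o+d*((z-o[2])/d[:,2])[:,None]
E
python3 - <<'E'
from h import *
for n,(x0,x1,y0,y1) in dict(top=(165,385,180,290),scene=(150,360,130,285)).items():
    im=cv2.imread(f"pics/{n}0.png");hsv=cv2.cvtColor(im,cv2.COLOR_BGR2HSV)
    if n=="top": cv2.imwrite("pics/crop.png",cv2.resize(im[y0:y1,x0:x1],None,fx=3.6,fy=3.6,interpolation=2))
    m=np.zeros(im.shape[:2],np.uint8)
    m[y0:y1,x0:x1]=((hsv[y0:y1,x0:x1,1]<75)*255)
    chest=np.zeros_like(m); chest[y0:y1,x0:x1]=((hsv[y0:y1,x0:x1,1]>=75)&(hsv[y0:y1,x0:x1,0]<35))*255
    cs,_=cv2.findContours(chest,cv2.RETR_EXTERNAL,cv2.CHAIN_APPROX_NONE)
    c=max(cs,key=cv2.contourArea);hull=np.zeros_like(m);cv2.fillPoly(hull,[c],255)
    if n=="top":
        r=cast(n,cv2.boxPoints(cv2.minAreaRect(c)),75);print("chest box@75",r.round(1).tolist())
    m=cv2.erode(cv2.morphologyEx(m&hull,cv2.MORPH_CLOSE,np.ones((3,3))),np.ones((2,2)))*1
    cs,_=cv2.findContours(m,cv2.RETR_EXTERNAL,cv2.CHAIN_APPROX_NONE)
    for c in cs:
        if cv2.contourArea(c)<80: continue
        P=cast(n,c[:,0],75)[:,:2].astype(np.float32);R=cv2.minAreaRect(P)
        print(n,cv2.contourArea(c),np.round(R[0],1),np.round(R[1],1),round(R[2],1))
E
```

```text
chest box@75 [[477.7, 227.5, 75.0], [638.1, 223.6, 75.0], [610.7, -217.4, 75.0], [451.2, -201.2, 75.0]]
top 3078.5 [538.1 -90.7] [196.  111.6] 86.5
top 2928.0 [551.3 124.4] [156.8 112.1] 86.7
scene 2629.0 [ 543.2 -105.6] [166.9 114. ] 86.2
scene 1959.0 [555.5  91.8] [220.  111.8] 86.5
```

View pics/crop.png

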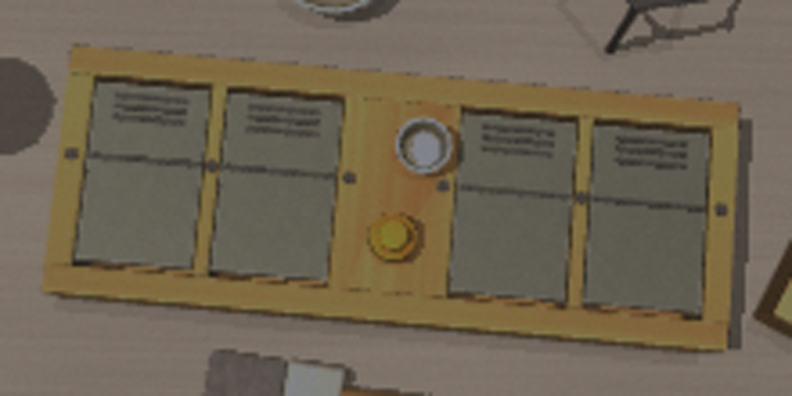

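The crop shows the axle bolts at (71,153), (211,166), (349,178), (442,186), (580,198) and (721,210). All the covers look flush. I'll use these points and probe in order d→a with the gripper closed.

```bash
cat >> h.py <<'E'
f=lambda P:165+(np.array(P)[:,0]+.5)/3.6-.5
g=lambda P:180+(np.array(P)[:,1]+.5)/3.6-.5
uv=lambda P:np.c_[f(P),g(P)]
bolts=cast("top",uv([(71,153),(211,166),(349,178),(442,186),(580,198),(721,210)]),75)
ax=(bolts[5]-bolts[0])[:2];ey=-ax/np.linalg.norm(ax);ex=np.array([ey[1],-ey[0]])
mid=bolts[:,:2].mean(0)   # chest middle on the axle line
off=((bolts[:,:2]-mid)@ey)
C=dict(a=(off[0]+off[1])/2,b=(off[1]+off[2])/2,c=(off[3]+off[4])/2,d=(off[4]+off[5])/2)
psi=np.arctan2(ex[1],ex[0]);Q=np.array([np.cos(psi/2),np.sin(psi/2),0,0])
def P(k,x,h):   # TCP for fingertips at x beyond the axle of cover k, h above the rim
    q=mid+ey*C[k]+ex*x;return [q[0],q[1],75+h+env.tips_ahead]
E
python3 - <<'E'
from h import *
print(bolts.round(1).tolist(),off.round(1),C,np.degrees(psi),ex)
rb=cast("top",uv([(150,107),(283,119),(517,140),(651,151)]),75)[:,:2]
print("ribs",((rb-mid)@ex).round(1),((rb-mid)@ey).round(1))
print([env.ik(P(k,33,40),Q) for k in "da"])
E
```

```text
[[567.4, 213.6, 75.0], [561.4, 124.7, 75.0], [555.9, 37.1, 75.0], [552.3, -22.0, 75.0], [546.9, -109.6, 75.0], [541.6, -198.9, 75.0]] [ 206.6  117.5   29.6  -29.5 -117.3 -206.8] {'a': np.float64(162.0011215057597), 'b': np.float64(73.53979710671268), 'c': np.float64(-73.42050483738713), 'd': np.float64(-162.04222996547588)} -3.585337103528304 [ 0.99804276 -0.06253511]
ribs [34.  33.8 33.5 34. ] [ 160.2   75.   -74.8 -160.4]
[array([-2.84430246e-01,  5.23159659e-01,  1.75981862e+00, -4.44089210e-16,
        8.58614374e-01,  1.34894202e+00]), array([ 2.53593250e-01,  5.50576098e-01,  1.70780389e+00, -4.44089210e-16,
        8.83212662e-01,  1.88696551e+00])]
```

Run:
```python
from h import *
set_gripper(0)
env.reach(P("d",33,70),Q)
for k in "dcba":
    env.move_l(P(k,33,70),Q,rate=200); env.move_l(P(k,33,12),rate=120)
    hit=env.move_l(P(k,33,-9),rate=20,f_stop=8)
    s=env.read_state();print(k,hit,"tip h",round(s['tool_pos'][2]-155,1),s['force'].round(1),round(s['time_s'],1),s['width'])
    if not hit: break
    env.move_l(P(k,33,70),rate=200)
cv2.imwrite("pics/p1.png",viewer.camera("scene"))
```

```text
d True tip h -1.0 [-1.5  1.1  6.1] 4.9 0.5331504486121823
c True tip h -1.1 [-0.6  0.7  6.2] 7.3 0.36685429592470437
b False tip h -9.0 [-0.  -0.8  0.6] 10.5 0.16972128541365863
```

View pics/p1.png

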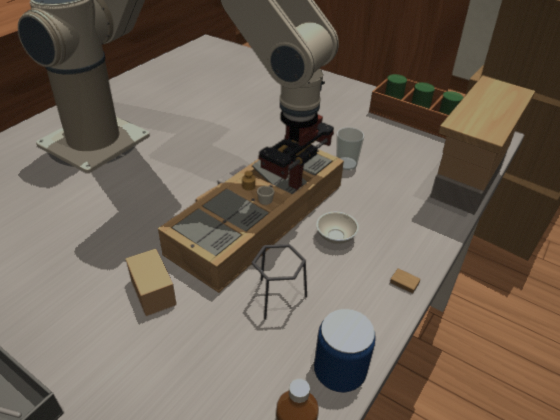

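Cover b gave way to -9 mm with almost no force, so it is the loose one. The picture shows the finger at (297,170), with its near part starting to rise. I'll follow it down to about 1 rad, then back off and look.

Run:
```python
from h import *
hit=env.move_l(P("b",30,-33),rate=40,f_stop=20)
s=env.read_state();print(hit,s['tool_pos'][2]-155,s['force'].round(1))
env.move_l(P("b",30,90),rate=150)
env.move_l(P("b",-85,90),rate=150)
cv2.imwrite("pics/p2.png",viewer.camera("scene")[100:300,130:400].repeat(2,0).repeat(2,1))
print(env.read_state()['time_s'])
```

```text
False -33.42656631651833 [ 0.2 -0.4 -1. ]
13.2833
```

View pics/p2.png

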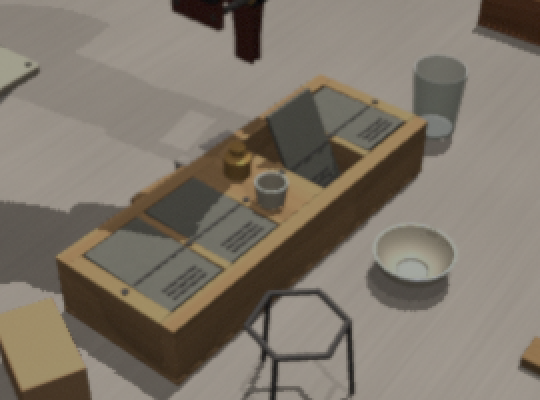

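Cover b stands at about 1 rad, with its upper edge near (290,95), and everything else is undisturbed. Next I'll push it upright from the near side.

Run:
```python
from h import *
env.move_l(P("b",-80,25),rate=120)
for x,h in((-45,28),(-30,38),(-14,44)):
    hit=env.move_l(P("b",x,h),rate=40,f_stop=20)
    s=env.read_state();print(hit,s['tool_pos'].round(1),s['force'].round(1))
    if hit: break
env.move_l(P("b",-80,46),rate=100);env.move_l(P("b",-120,130),rate=150)
cv2.imwrite("pics/p3.png",viewer.camera("scene")[100:300,130:400].repeat(2,0).repeat(2,1))
print(env.read_state()['time_s'])
```

```text
False [513.6  83.7 182.9] [ 0.1 -0.  -0.2]
False [529.1  82.7 193.1] [ 0.3 -0.1 -0.3]
False [545.1  81.7 199.1] [0.9 0.3 0.1]
17.8
```

View pics/p3.png

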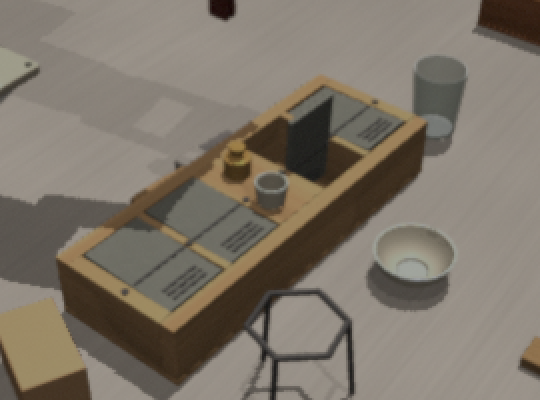

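Cover b looks vertical, with its upper corners at crop (288,125) and (332,97), and the rest is unchanged. I'll check the tilt numerically, then sign off if it passes.

Run:
```python
from h import *
from station import workorder
o,d=ray("scene",[(130+288/2,100+125/2),(130+332/2,100+97/2)])
t=[]
for di,sy in zip(d,(-37,37)):
    n=np.r_[ey,0];p0=np.r_[mid+ey*(C['b']+sy),75]
    X=o+di*((p0-o)@n)/(di@n)-p0; x=X[:2]@ex; t.append(np.arctan2(X[2],-x)); print(x,X[2],t[-1])
if min(t)>1.38: env.hold(.3); print(workorder.sign_off())
```

```text
5.061646389575782 59.717995417269094 1.6553533717653912
7.595025817294491 57.816257532787176 1.7014132941930606
the job is handed in; nothing more can be done
None
```

Cover b, just left of the middle deck, was the loose one: it now stands upright (measured at about 1.65 rad), the last picture shows the other three covers shut and nothing else moved, and I handed the job in at about 18 s (no verdict returned).

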